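# Pull the tapped plug from a sump pump

## Robot

A 6-joint arm with a two-finger parallel gripper is mounted at the origin on the work surface. World frame = base frame: x ahead of the robot, y to its left, z up, the work surface at z = 0. Lengths are in m, angles in rad, forces in N, time in s.
With the tool pointing down it reaches from about 0.35 to 0.8 m from the base axis. Payload 7.3 kg.
Tool frame: the origin (TCP) lies between the finger pads; the fingertips stand 25 mm ahead of it and the grasp point (between the pads) lies 6 mm ahead of it (r.tip_extent is the distance from the TCP to the fingertips, in m); z points along the fingers, y is the direction in which the jaws open and shut (so a half turn about z gives the same grasp; the last joint's range is limited). The gripper opens to 85 mm and grips with 20 to 120 N. Pads are 22 mm wide; open, the fingers measure 114 mm over their backs; the gripper's body (76 mm by 85 mm) begins 54 mm behind the grasp point. The pads swing forward as they close: fully open they stand 13 mm farther back than shut.
Start: joints at [-1.471, 0.342, 1.524, -0, 1.275, -0.146], TCP at [0.128, -0.509, 0.256] pointing down, gripper open.
Joint ranges: [-2.53, 2.53], [-0.77, 2.02], [0.04, 2.7], [-1, 4.14], [0.28, 2.66], [-3.11, 3.11]. Speed limits (rad/s): [2.57, 2.57, 3.14, 3.14, 3.14, 3.14].

## Interface

Orientations are given as a unit quaternion [x, y, z, w].
In Python, from workcell import r, command_gripper, optics gives the robot as it stands. The module is installed in compiled form; this text tells all that it offers. Calls block until the motion is done:
- r.reach(position, orientation): joint-space move of the TCP to a pose.
- r.move_straight(position, orientation=None, speed=0.15, max_force=None): straight line of the TCP; orientation=None keeps the orientation; speed is the mean speed in m/s. With max_force (N) it stops when the force on the tool has changed by that much, and returns True; else False.
- r.movej(angles): joint-space move.
- command_gripper(opening, force=None): finger opening in m; force is the grip in N (None keeps the last); returns when the fingers have stopped.
- r.hold(seconds).
- r.solve_ik(position, orientation): joint angles nearest the present ones, or None.
- r.read_state(): the state.
- optics.get_image(name): name is "side" or "top"; returns (picture, depth): 384x512x3 uint8, red, green, blue; 384x512 float32, m along the optical axis (not along the pixel's ray), 0 where there is no reading.
- optics.camera_model(name): a dict with "K" (3x3 intrinsics, pixels), "R" (3x3) and "t" (3): a world point X has camera coordinates R X + t. Camera axes: x right, y down, z forward; pixel columns grow to the right and rows downward; lengths in m; the calibration is good to about 2 mm. A picture is of the moment at which its call begins. camera_model takes no time and is no camera call.
A pose or a line that the arm cannot do raises r.PlanningError and nothing moves.
- r.finish_job(): hands the job in, once; it reports no verdict.
The state is a dict: "time_s": time; "joint_positions": joint angles; "dq": joint speeds; "tau": joint torques, N m; "eef_pos": TCP position; "eef_rot": TCP orientation; "contact_force": force on the tool from outside, world axes, zero at the start; "torque": the same for the moment, N m; "grip_width": finger opening in m.
Only numpy, scipy, OpenCV 4.12 (cv2) and the standard library are available. Lean on these libraries where they do the work, as an engineer would, in place of code of your own. Each camera call takes 0.05 s, during which the arm holds its last target.

## Task

Take the T-handled puller rod from the wooden block, screw it clockwise into the tapped plug in the top of the sump pump until its collar sits snug on the plug, using only a light push. Then draw the plug straight up out of its bore and set it down gently, upright and with the puller still screwed in, in the grey parts tray. Leave the other things on the table alone.

Things in the scene. Friction and masses are not known exactly. Their poses are not given: they have to be found in the camera images.
- puller: Steel puller rod, 100 mm long, 250 g, upright in one hole of the wooden block; the only rod with a bar handle. Origin: centre of its lower tip; z up the rod. Round shank 16 mm thick. 3.5 mm above the tip a cross pin 5 mm thick sticks out both ways along the rod's x axis, 28 mm over its ends: these two lugs engage the thread.
- puller_bar (a point): Centre of the puller's T-handle, 90 mm above its tip: a flat steel bar along the rod's x axis, 80 mm long, 14 mm thick (y), 20 mm high. Axes as the puller's. Half screwed in, the rod stands by itself, so the bar can be let go and gripped again to turn further.
- puller_collar (a point): Centre of the underside of the puller's collar, 18.5 mm above its tip: a disc 44 mm across, 6 mm thick, resting on the block at the start.
- plug: Steel plug, 56 mm diameter, 30 mm high, 240 to 390 g, on the floor of the pump's bore, top face 2 mm below the pump's top. Origin: centre of its underside; z up. Any yaw. Rubber pads in the bore grip it: drawing it out takes about 10 to 20 N. Collar seated: the puller's tip is 11.5 mm above this origin. Contact forces between puller and plug adding up to over 80 N are damage.
- plug_mouth (a point): Centre of the plug's top face: mouth 34 mm wide, hole 24 mm deep, right-hand double thread: two helical ledges (4 mm thick, inner diameter 21 mm), lead 24 mm, start unmarked. Lowered in, the lugs land on a ledge with the collar 5 to 17 mm up; turned clockwise with about 5 N of push the rod sinks 3.8 mm a rad: collar down after 1.2 to 4.4 rad, about 0.7 rad more till torque rises (snug).
- pump: Grey ribbed upright sump pump, fixed on the table, 148 mm diameter, 115 mm high, with a short outlet pipe on its +x side reaching 103 mm from the axis at 45 mm height. Origin: centre of its underside; z up. The bore in the middle of its top is 60 mm wide and 32 mm deep (floor 83 mm above the table), vertical.
- block: Wooden block fixed on the table, 232 x 62 x 40 mm, long along its x axis, with three holes in a row 75 mm apart (square, 32 mm wide, right through), each holding one rod with its collar on the block. Origin: centre of its underside. The puller's handle bar lies roughly across the row.
- ball_rod: Another steel rod in the block with a black 28 mm ball on top, its tip as origin; 82 mm long. Leave alone.
- plain_rod: Another steel rod in the block with a 22 mm thick round head, its tip as origin; 75 mm long. Leave alone.
- tray: Grey open plastic parts tray fixed on the table, 170 (x) x 150 (y) x 26 mm, walls and floor 4 mm thick. Origin: centre of its underside.
- blank_cap: Loose steel blank cap, 56 mm diameter, 26 mm high, no hole, beyond the pump. Bystander.
- jar: Glass jar, 90 mm diameter, 130 mm high, far side. Bystander.
- tin: Tin can, 68 mm diameter, 100 mm high, far side. Bystander.
- wrench: Steel wrench 170 mm long, 8 mm thick, lying in front of the pump. Bystander.
- rubber_foot: Black rubber foot, a disc 60 mm across and 22 mm high, in front of the pump. Bystander.
Things that resemble listed ones, but are neither listed nor needed, are in the scene too. Leave any black or red look-alike of the puller alone.

How it is judged:
By the outcome, as a careful person would: the job done as asked, in the order asked, and still so for the second after the job is handed in, with the robot touching nothing.
It also fails if it takes over 72 s, if anything falls off the work surface, if the arm or the gripper's body presses on something with over 40 N, if the wrist force passes 120 N, or if a joint passes its speed limit or range.

## Working session

There is one attempt and no reset: what is moved stays moved. The work goes in short steps, each a Python script; the robot and the scene stay as the last script left them, time stands still between calls to the robot, and variables do not carry over. Pictures are saved under pics/ and viewed, and the job is handed in when it is done.

```bash
mkdir -p pics; python3 - <<'E'
from workcell import r, optics
import cv2, numpy as np
for n in("side","top"):
    im,d=optics.get_image(n); cv2.imwrite(f"pics/{n}0.png",cv2.cvtColor(im,cv2.COLOR_RGB2BGR)); np.save(f"pics/{n}0d.npy",d)
    c=optics.camera_model(n); print(n,c["K"],c["R"],c["t"], -np.array(c["R"]).T@c["t"])
print(r.read_state(), r.tip_extent)
E
```

```text
side [[367.53081798   0.         255.26122902]
 [  0.         367.53081798 187.94024999]
 [  0.           0.           1.        ]] [[-9.65364352e-01 -2.60905465e-01  7.80110981e-05]
 [-1.66148969e-01  6.14529595e-01 -7.71199000e-01]
 [ 2.01162093e-01 -7.44500984e-01 -6.36594138e-01]] [0.56351874 0.11598255 0.8764687 ] [0.386959   0.72828222 0.6473565 ]
top [[400.22928828   0.         253.45197097]
 [  0.         400.22928828 189.26685597]
 [  0.           0.           1.        ]] [[-0.0080313  -0.99994541 -0.0066842 ]
 [-0.99372482  0.00872674 -0.11151152]
 [ 0.11156376  0.00574668 -0.99374066]] [0.10564473 0.56429514 1.24605347] [0.42258814 0.09355384 1.30188556]
{'time_s': 0.1, 'joint_positions': array([-1.47100379e+00,  3.42663794e-01,  1.52491148e+00,  1.05655474e-06,
        1.27540497e+00, -1.46022755e-01]), 'dq': array([ 0.00048221, -0.0006901 , -0.00292206, -0.00132234, -0.00016596,
        0.00084397]), 'tau': array([ 1.80319927e-03, -4.34448123e+01, -2.46490788e+01, -9.97200573e-05,
        4.68097947e-03, -1.31487457e-05]), 'eef_pos': array([ 0.12773538, -0.50889406,  0.25569335]), 'eef_rot': array([ 9.92456139e-01,  1.22598251e-01,  1.65408246e-05, -6.93595833e-04]), 'contact_force': array([ 0.15360428, -0.42696913,  0.46481716]), 'torque': array([-0.00947931,  0.00790879,  0.03644329]), 'grip_width': 0.08536262770148095} 0.025
```

View pics/side0.png

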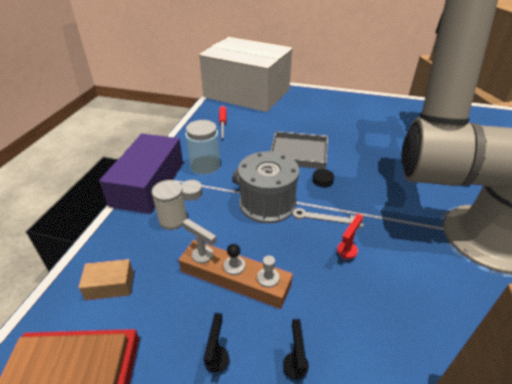

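View pics/top0.png

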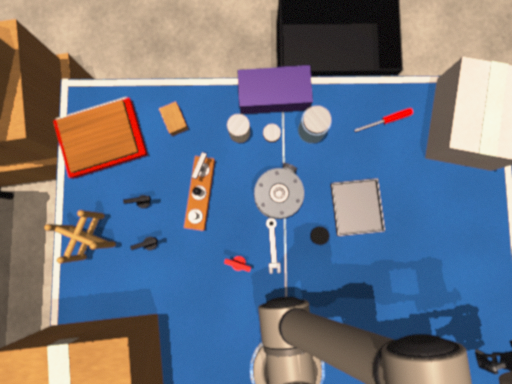

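The side view shows the puller (silver bar) at about (200,240), the pump at (268,180) and the tray at (300,148). In the top view the puller is at about (202,165), the pump at (279,192) and the tray at (357,207). I'll enlarge these.

```bash
cat > h.py <<'E'
import cv2, numpy as np
from workcell import r, optics, command_gripper
def crop(im,name,u0,v0,u1,v1,s):
    c=cv2.resize(im[v0:v1,u0:u1],None,fx=s,fy=s,interpolation=cv2.INTER_CUBIC)
    if c.ndim==3: c=c.copy()
    for u in range((u0+9)//10*10,u1,10):
        cv2.line(c,(int((u-u0+.5)*s),0),(int((u-u0+.5)*s),6),(0,255,255),1); cv2.putText(c,str(u),(int((u-u0+.5)*s),16),0,.35,(0,255,255),1)
    for v in range((v0+9)//10*10,v1,10):
        cv2.line(c,(0,int((v-v0+.5)*s)),(6,int((v-v0+.5)*s)),(0,255,255),1); cv2.putText(c,str(v),(8,int((v-v0+.5)*s)+4),0,.35,(0,255,255),1)
    cv2.imwrite(f"pics/{name}.png",c)
def atz(n,u,v,z):
    c=optics.camera_model(n);K,R,t=[np.array(c[k]) for k in"KRt"]
    d=R.T@np.linalg.inv(K)@[u,v,1]; o=-R.T@t
    return o+d*(z-o[2])/d[2]
def proj(n,X):
    c=optics.camera_model(n);K,R,t=[np.array(c[k]) for k in"KRt"]
    p=K@(R@np.asarray(X)+t); return p[:2]/p[2]
def cloud(n,d):
    c=optics.camera_model(n);K,R,t=[np.array(c[k]) for k in"KRt"]
    v,u=np.mgrid[:384,:512]; P=np.stack([(u-K[0,2])/K[0,0]*d,(v-K[1,2])/K[1,1]*d,d],-1)
    return (P-t)@R
E
python3 - <<'E'
from h import *
t=cv2.imread("pics/top0.png");s=cv2.imread("pics/side0.png")
crop(t,"c_t1",175,145,315,235,5.7)
crop(s,"c_s1",170,205,300,305,6)
crop(s,"c_s2",225,125,335,225,6)
crop(t,"c_t2",320,165,400,245,7)
for n in("side","top"):
    d=np.load(f"pics/{n}0d.npy");P=cloud(n,d); z=P[...,2];x=P[...,0];y=P[...,1]
    base=(d>0)
    tab=base&(abs(z)<.02)&(x>.3)&(x<.8)&(y>-.1)&(y<.1); print(n,"table",np.median(z[tab]))
    # pump ring top
    m=base&(abs(z-.115)<.006)&(np.hypot(x-.45,y-.05)<.25)
    print(n,m.sum(),np.median(z[m]))
    pts=P[m][:,:2].astype(np.float32)
    np.save(f"pics/{n}_pump.npy",pts)
    print(pts.min(0),pts.max(0))
E
```

```text
side table 0.0016134220527340933
side 1787 0.11595656735254668
[ 0.47082722 -0.04945289] [0.61842555 0.09879991]
top table -0.00022419784402463185
top 1743 0.11452298398746487
[ 0.47240666 -0.04781376] [0.6172524 0.0960523]
```

View pics/c_t1.png

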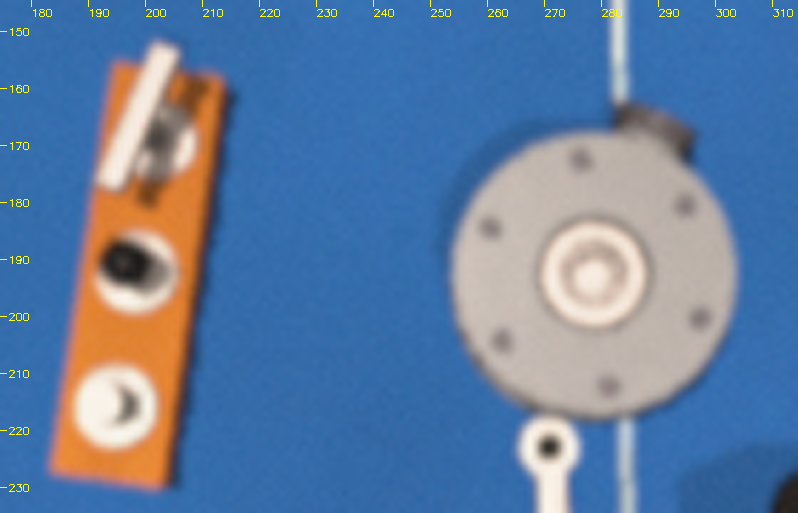

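View pics/c_s1.png

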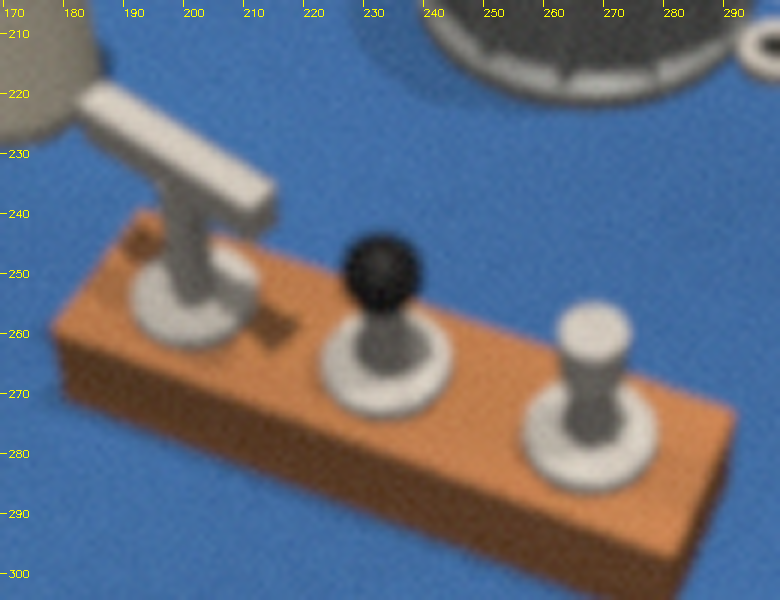

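View pics/c_s2.png

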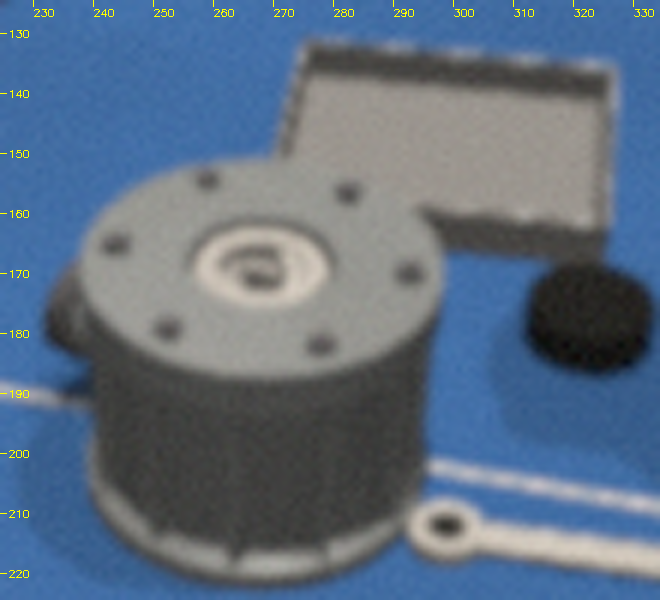

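View pics/c_t2.png

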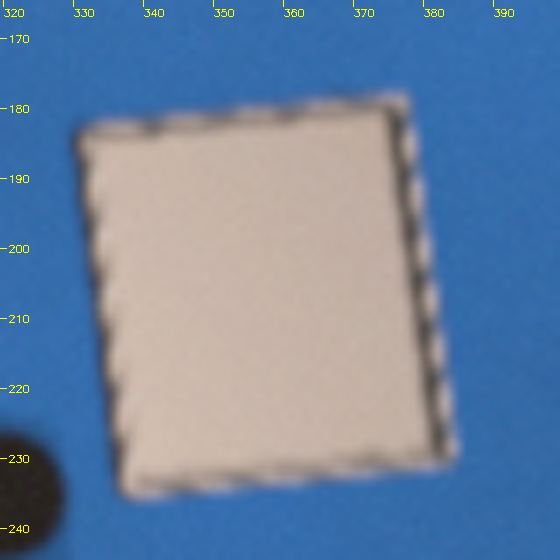

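The crops show:
- **Top view:** bar corners at about (201,151.5), (205,154), (194.5,178.5) and (190,176.5). The plug is at about (277.5,192.5) with the mouth at its centre. The tray spans about 331-384 by 179-235.
- **Side view:** bar top face corners at about (186,218), (181,221), (209,239) and (214,234). The plug face is at (266.5,168.5).

Next I'll triangulate these.

```bash
python3 - <<'E'
from h import *
p=[atz("top",*q,.1215) for q in [(201,151.7),(205,154),(194.5,178.5),(190,176.5)]]
p=np.array(p);print("top bar",p,p.mean(0),np.linalg.norm(p[0]-p[3]))
p=np.array([atz("side",*q,.1215) for q in [(185.5,218),(180.5,221.5),(208.5,239.5),(213.5,235)]])
print("side bar",p,p.mean(0),np.linalg.norm(p[0]-p[3]))
for n in("side","top"):
    d=np.load(f"pics/{n}0d.npy");P=cloud(n,d)
    m=(d>0)&(abs(P[...,2]-.1215)<.008)&(P[...,0]>.5)&(P[...,0]<.68)&(P[...,1]>.19)&(P[...,1]<.36)
    q=P[m];print(n,m.sum(),np.median(q[:,2]),q.mean(0)); rc=cv2.minAreaRect(q[:,:2].astype(np.float32)*1000);print(rc)
    m=(d>0)&(abs(P[...,2]-.040)<.006)&(P[...,0]>.35)&(P[...,0]<.72)&(P[...,1]>.15)&(P[...,1]<.36)
    print("block",cv2.minAreaRect(P[m][:,:2].astype(np.float32)*1000))
    m=(d>0)&(abs(P[...,2]-.115)<.006)&(np.hypot(P[...,0]-.545,P[...,1]-.0244)<.08)
    print("pump",m.sum(),cv2.minEnclosingCircle(P[m][:,:2].astype(np.float32)*1000))
    m=(d>0)&(P[...,2]>.001)&(P[...,2]<.035)&(P[...,0]>.4)&(P[...,0]<.65)&(P[...,1]>-.3)&(P[...,1]<-.09)
    print("tray",m.sum())
# side collar bottom ellipse centre
print("pl collar top side",atz("side",200.5,252,.046),"side plug",atz("side",266.5,168.5,.113),"top plug",atz("top",277.7,192.5,.113))
print("collars side",atz("side",233,264,.046),atz("side",268,277,.046))
print("collars top",atz("top",202,170,.046),atz("top",196.8,192,.046),atz("top",193,216,.046))
for q in[(331,183),(376,179),(383,230.5),(337,235.5)]: print("tray",atz("top",*q,.026))
for q in[(275,132),(326,136),(325,162)]: print("tray s",atz("side",*q,.026))
E
```

```text
top bar [[0.66997297 0.25693284 0.1215    ]
 [0.66284193 0.24487628 0.1215    ]
 [0.58893187 0.27578271 0.1215    ]
 [0.59507197 0.28926411 0.1215    ]] [0.62920469 0.26671399 0.1215    ] 0.08158107204116481
side bar [[0.66564554 0.24373692 0.1215    ]
 [0.67134133 0.25576327 0.1215    ]
 [0.59925054 0.2869376  0.1215    ]
 [0.59403996 0.27335087 0.1215    ]] [0.63256934 0.26494716 0.1215    ] 0.07748770360431831
side 284 0.12186754843512287 [0.62627523 0.26656938 0.1209556 ]
((628.436279296875, 263.9171142578125), (14.713354110717773, 79.28860473632812), 67.80995178222656)
block ((554.7916259765625, 273.99578857421875), (64.48218536376953, 232.55599975585938), 81.84098815917969)
pump 1787 ((544.59619140625, 24.829925537109375), 75.17176818847656)
tray 1859
top 133 0.12091437663330654 [0.62805993 0.26350113 0.12073152]
((628.8253784179688, 263.9726867675781), (15.390790939331055, 78.85679626464844), 67.72232818603516)
block ((555.293212890625, 274.7885437011719), (63.05113983154297, 232.40420532226562), 81.89141845703125)
pump 1743 ((544.9356079101562, 24.880876541137695), 73.99337768554688)
tray 2803
pl collar top side [0.63345272 0.26147275 0.046     ] side plug [0.54878209 0.02425132 0.113     ] top plug [0.54571227 0.02812056 0.113     ]
collars side [0.557087  0.2739607 0.046    ] [0.48002583 0.28673575 0.046     ]
collars top [0.62662222 0.2638125  0.046     ] [0.55646733 0.27980543 0.046     ] [0.48085254 0.29115041 0.046     ]
tray [ 0.58388025 -0.14811086  0.026     ]
tray [ 0.59554067 -0.29278019  0.026     ]
tray [ 0.43093052 -0.3079606   0.026     ]
tray [ 0.41638029 -0.16210522  0.026     ]
tray s [ 0.59591471 -0.29139484  0.026     ]
tray s [ 0.43270015 -0.30995574  0.026     ]
tray s [ 0.4186716  -0.16549721  0.026     ]
```

Measurements agree between the two cameras:
- **Puller axis:** (0.6287, 0.264). Block geometry gives (0.629, 0.264). The bar lies along -22.3°.
- **Pump axis:** (0.5448, 0.0249).
- **Tray centre:** (0.507, -0.228).

I'll go and grasp the bar.

```bash
cat >> h.py <<'E'
def Q(psi): return [np.cos(psi/2),np.sin(psi/2),0,0]
def st(tag=""):
    s=r.read_state(); print(tag,"t%.2f"%s["time_s"],"pos",np.round(s["eef_pos"],4),"F",np.round(s["contact_force"],1),"M",np.round(s["torque"],2),"w%.4f"%s["grip_width"],"q",np.round(s["joint_positions"],3)); return s
def snap(name):
    for n in("side","top"):
        im,d=optics.get_image(n); cv2.imwrite(f"pics/{n}{name}.png",im[...,::-1]); np.save(f"pics/{n}{name}d.npy",d)
E
python3 - <<'E'
from h import *
psi=np.radians(157.7)
print(r.solve_ik([.6287,.264,.1175],Q(psi)))
r.reach([.6287,.264,.20],Q(psi)); st("above")
command_gripper(.045,60); st()
print(r.move_straight([.6287,.264,.1175],Q(psi),speed=.1,max_force=15)); st("down")
snap("1")
for n,b in(("side",(150,150,290,270)),("top",(150,110,290,210))):
    crop(cv2.imread(f"pics/{n}1.png"),f"c_{n}1",*b,5)
E
```

```text
[ 2.85275964e-01  7.48401453e-01  1.21390777e+00 -4.44089210e-16
  1.17928343e+00 -8.96311939e-01]
above t3.33 pos [0.6291 0.263  0.2001] F [-0.1  0.1 -0.5] M [-0.07 -0.04 -0.04] w0.0854 q [ 0.284  0.678  1.114 -0.     1.35  -0.896]
 t3.80 pos [0.6287 0.264  0.2   ] F [-0.8  0.6 -0.4] M [ 0.01  0.03 -0.01] w0.0452 q [ 0.285  0.678  1.114  0.     1.35  -0.896]
False
down t4.78 pos [0.6292 0.2642 0.1183] F [0.  1.  0.3] M [-0.01 -0.04 -0.01] w0.0454 q [ 0.285  0.748  1.213 -0.     1.179 -0.896]
```

View pics/c_side1.png

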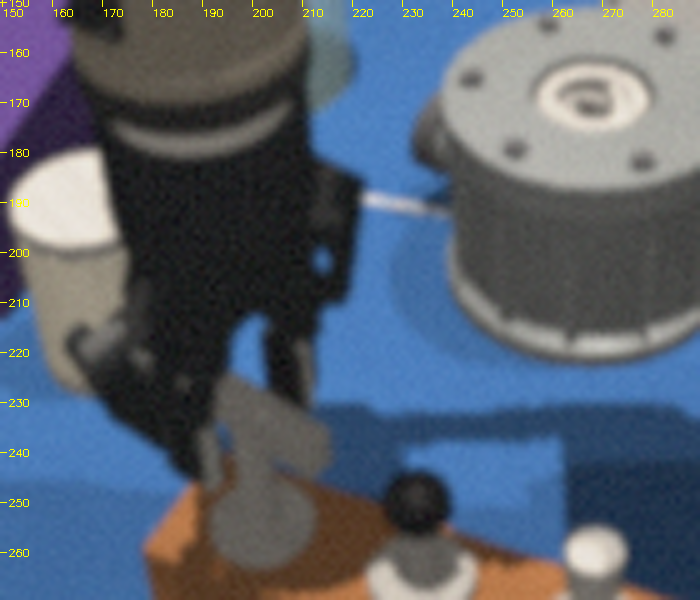

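View pics/c_top1.png

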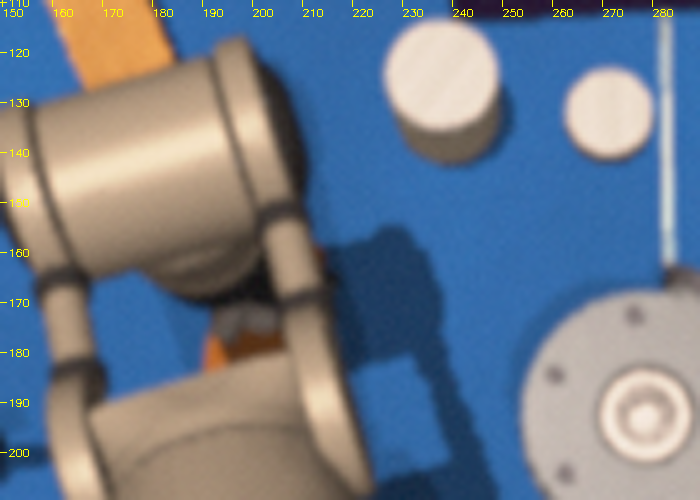

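The side view shows the bar ends at (193,230) and (213,238) between the open fingers, with nothing else touched. I'll close and lift.

```bash
python3 - <<'E'
from h import *
psi=np.radians(157.7)
command_gripper(.0,60); st("closed")
print(r.move_straight([.6287,.264,.255],Q(psi),speed=.12)); st("lift")
q=np.array(r.solve_ik([.5448,.0249,.255],Q(psi)));print(q); q[5]=-2.95
r.movej(q); r.hold(.2); st("overpump")
snap("2")
crop(cv2.imread("pics/side2.png"),"c_side2",200,40,340,190,4)
E
```

```text
closed t5.27 pos [0.6288 0.2638 0.1179] F [-0.9 -1.   2.9] M [-0.24  0.16 -0.04] w0.0130 q [ 0.285  0.748  1.214 -0.     1.18  -0.896]
False
lift t6.57 pos [0.6283 0.2639 0.2539] F [ 0.1 -0.1 -2.3] M [-0.03 -0.05 -0.01] w0.0133 q [ 0.285  0.646  1.026  0.     1.471 -0.896]
[-9.48779437e-02  3.80401492e-01  1.46988613e+00 -4.44089210e-16
  1.29130503e+00 -1.27646585e+00]
overpump t8.55 pos [0.5449 0.0252 0.2549] F [ 0.1  0.8 -2.6] M [-0.01  0.01  0.03] w0.0129 q [-0.094  0.381  1.47   0.     1.291 -2.95 ]
```

View pics/c_side2.png

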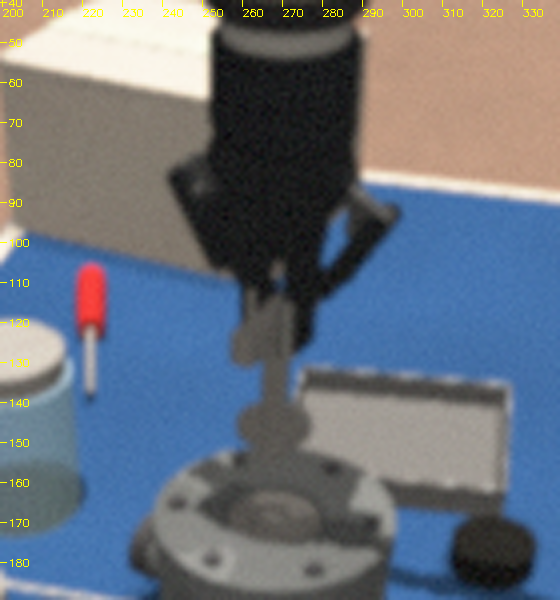

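```bash
python3 - <<'E'
from h import *
s=r.read_state();x,y,z=s["eef_pos"]
psi=2*np.arctan2(s["eef_rot"][1],s["eef_rot"][0]);print("psi",np.degrees(psi))
for dz,n in((-.0775,"collar bot"),(-.0715,"collar top"),(-.045,"shank")):
    print(n,proj("side",[x,y,z+dz]))
e=np.array([np.cos(psi),np.sin(psi),0])*.005
print("5mm along bar", proj("side",np.array([x,y,z-.0715])+e))
print("plug side centre", proj("side",[.5448,.0249,.113]),"top",proj("top",[.5448,.0249,.113]))
g=cv2.imread("pics/side2.png")
crop(g,"c_side2b",245,110,295,185,8)
g=cv2.imread("pics/side0.png");crop(g,"c_plugs",245,150,290,185,14)
g=cv2.imread("pics/top0.png");crop(g,"c_plugt",260,175,296,210,14)
E
```

```text
psi 253.5969164153488
collar bot [268.59760274 146.65437393]
collar top [268.65768884 144.46972787]
shank [268.92965434 134.581444  ]
5mm along bar [269.73141209 143.46937349]
plug side centre [268.02422675 168.90723396] top [278.78375229 192.79461185]
```

View pics/c_side2b.png

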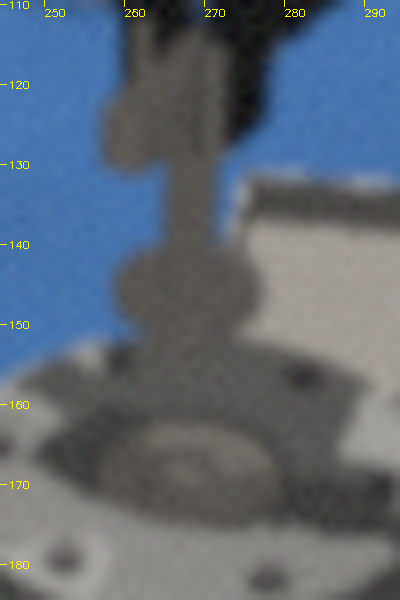

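View pics/c_plugs.png

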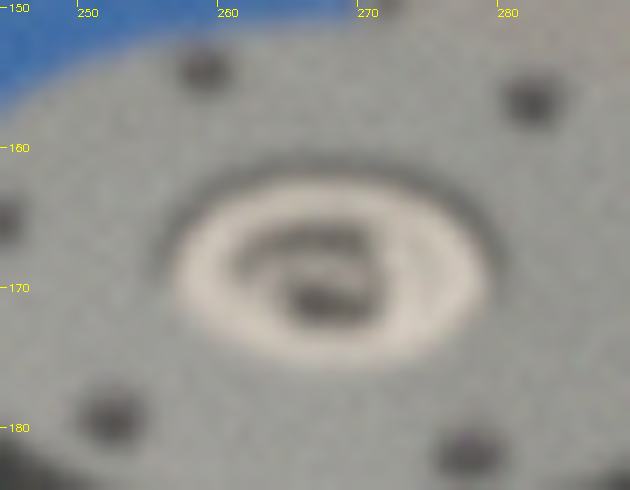

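View pics/c_plugt.png

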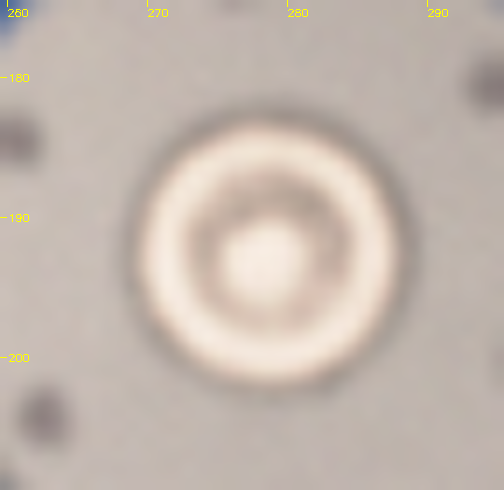

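```bash
python3 - <<'E'
from h import *
P=cloud("side",np.load("pics/side2d.npy"))
s=r.read_state();x,y,z=s["eef_pos"]
m=(np.hypot(P[...,0]-x,P[...,1]-y)<.06)&(P[...,2]>.125)&(P[...,2]<z+.02)
q=P[m]; v,u=np.nonzero(m)
for lo in np.arange(.14,.27,.006):
    k=(q[:,2]>=lo)&(q[:,2]<lo+.006)
    if k.sum()>3: print("%.3f"%lo,k.sum(),np.round((q[k].min(0)-[x,y,0])[:2]*1000,1),np.round((q[k].max(0)-[x,y,0])[:2]*1000,1))
k=(abs(q[:,2]-(z-.0715))<.004); print(cv2.minEnclosingCircle((q[k][:,:2]-[x,y]).astype(np.float32)*1000))
E
```

```text
0.158 7 [-6.8  2.9] [ 7.1 12.7]
0.164 13 [-6.8  3. ] [ 7.  13.7]
0.176 24 [-20.6   3.3] [20.6 23.6]
0.182 135 [-20.8 -19. ] [21.4 23.8]
0.188 17 [-6.4  1.8] [ 8.4 10.1]
0.194 16 [-6.7  2.5] [7.9 9.9]
0.200 15 [-7.3  0.1] [8.2 9.8]
0.206 18 [-7.7  0.3] [ 5.3 10.7]
0.212 15 [-7.4  0.3] [ 5.6 11. ]
0.218 18 [-6.9  0.3] [ 5.5 10.2]
0.224 12 [-6.   6.1] [ 5.5 10.5]
0.230 11 [-11.9   3.7] [ 2.5 13. ]
0.236 25 [-19.5 -31.2] [16.3 40. ]
0.242 61 [-20.6 -33.5] [21. 41.]
0.248 49 [-19.9   0.1] [21.2 43.5]
0.254 107 [-20.3 -14.4] [20.9 40.8]
0.260 63 [-20.6 -13.5] [21.1 37.5]
0.266 36 [-19.4  -9.9] [19.6 14.5]
((1.1304126977920532, 2.235837459564209), 22.67962646484375)
```

Depth and pixels agree that the rod axis sits about 2 mm from the TCP, along the bar on the tool -x side. The plug centre reprojects within 0.3 px. I'll compensate for the offset and lower gently.

```bash
cat >> h.py <<'E'
C=np.array([.5448,.0249]); A=-.002
def tgt(psi,z,c=C): return [*(c-A*np.array([np.cos(psi),np.sin(psi)])),z]
def psi_now():
    s=r.read_state(); q=s["joint_positions"]; return q[0]-q[5]+np.pi/2
E
python3 - <<'E'
from h import *
psi=psi_now(); s=r.read_state(); print(psi, 2*np.arctan2(s["eef_rot"][1],s["eef_rot"][0]))
r.move_straight(tgt(psi,.214),Q(psi),speed=.06); r.hold(.1); st("pre")
print(r.move_straight(tgt(psi,.190),Q(psi),speed=.02,max_force=5)); st("contact"); r.hold(.15); st()
snap("3"); crop(cv2.imread("pics/side3.png"),"c_side3",220,90,320,200,5)
E
```

```text
4.426091686378354 4.426101164352692
pre t9.58 pos [0.5445 0.023  0.2145] F [ 0.3 -0.2 -2.5] M [-0.03 -0.04  0.04] w0.0130 q [-0.098  0.414  1.535 -0.     1.192 -2.954]
True
contact t10.18 pos [0.5444 0.0229 0.2056] F [-0.4 -0.5  3.9] M [-0.   -0.02  0.01] w0.0133 q [-0.099  0.423  1.547 -0.     1.171 -2.954]
 t10.33 pos [0.5443 0.0229 0.2056] F [ 0.1 -0.4  4.5] M [-0.06 -0.02 -0.02] w0.0130 q [-0.099  0.423  1.547 -0.     1.171 -2.954]
```

View pics/c_side3.png

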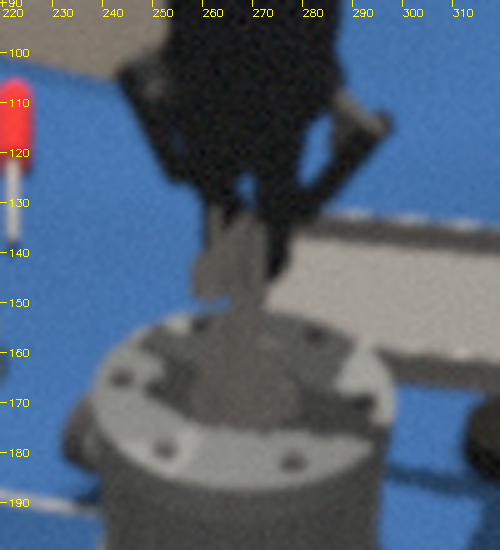

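Contact came with the collar about 15 mm up, inside the 5–17 mm window, and the rod is centred in the mouth (collar at about (267,167) px). That means roughly 4 rad of sinking plus about 0.7 rad to snug. I'll start turning clockwise with force feedback.

```bash
cat >> h.py <<'E'
def turn(total,step,zc,psi=None,tq=.8,push=5.,spd=None):
    """clockwise turn in steps, z command follows force"""
    psi=psi_now() if psi is None else psi
    n=int(round(total/step)); sunk=3.82e-3*step
    for i in range(n):
        psi-=step
        s=r.read_state(); F=s["contact_force"][2]+2.5
        dz=-sunk+np.clip((F-push)*1e-4,-.0006,.0012)
        zc+=dz
        zc=max(zc,s["eef_pos"][2]-.0025)
        hit=r.move_straight(tgt(psi,zc),Q(psi),speed=spd or .02,max_force=20)
        s=r.read_state()
        print("t%.2f psi%.3f zc%.4f z%.4f push%.1f Fxy(%.1f,%.1f) Mz%.2f q6 %.2f %s"%(s["time_s"],psi,zc,s["eef_pos"][2],s["contact_force"][2]+2.5,*s["contact_force"][:2],s["torque"][2],s["joint_positions"][5],hit))
        if hit or abs(s["torque"][2])>tq or s["contact_force"][2]>18: print("STOP");break
    return psi,zc
E
python3 - <<'E'
from h import *
turn(.6,.2,.2056)
E
```

```text
t10.78 psi4.226 zc0.2051 z0.2058 push6.6 Fxy(2.5,-1.1) Mz-0.07 q6 -2.75 False
t11.13 psi4.026 zc0.2045 z0.2055 push7.5 Fxy(2.3,-1.6) Mz0.01 q6 -2.55 False
t11.48 psi3.826 zc0.2040 z0.2048 push9.1 Fxy(2.6,0.4) Mz-0.06 q6 -2.35 False
```

```bash
sed -i 's/(F-push)\*1e-4,-.0006,.0012/(F-push)*1.5e-4,-.0006,.0012/' h.py; python3 - <<'E'
from h import *
turn(1.2,.2,.2040,3.826)
E
```

```text
t11.83 psi3.626 zc0.2039 z0.2045 push8.9 Fxy(0.1,0.6) Mz-0.01 q6 -2.15 False
t12.18 psi3.426 zc0.2037 z0.2040 push8.6 Fxy(0.5,0.8) Mz0.03 q6 -1.95 False
t12.53 psi3.226 zc0.2034 z0.2032 push4.5 Fxy(-0.4,0.3) Mz-0.05 q6 -1.75 False
t12.88 psi3.026 zc0.2026 z0.2023 push3.1 Fxy(-0.1,-0.7) Mz-0.06 q6 -1.56 False
t13.23 psi2.826 zc0.2015 z0.2014 push3.8 Fxy(-0.3,-0.7) Mz-0.07 q6 -1.36 False
t13.58 psi2.626 zc0.2006 z0.2006 push4.3 Fxy(-0.1,0.2) Mz-0.04 q6 -1.15 False
```

```bash
python3 - <<'E'
from h import *
turn(2.8,.2,.2006,2.626)
E
```

```text
t13.93 psi2.426 zc0.1997 z0.1998 push4.4 Fxy(-0.3,-0.4) Mz0.02 q6 -0.95 False
t14.28 psi2.226 zc0.1989 z0.1990 push5.2 Fxy(-0.1,0.5) Mz-0.05 q6 -0.75 False
t14.63 psi2.026 zc0.1981 z0.1983 push6.5 Fxy(0.5,-0.9) Mz0.02 q6 -0.55 False
t14.98 psi1.826 zc0.1976 z0.1976 push5.6 Fxy(-0.9,-0.9) Mz0.05 q6 -0.35 False
t15.33 psi1.626 zc0.1969 z0.1971 push6.6 Fxy(-2.1,-1.7) Mz0.07 q6 -0.15 False
t15.68 psi1.426 zc0.1964 z0.1964 push5.6 Fxy(-2.6,-2.4) Mz0.05 q6 0.05 False
t16.03 psi1.226 zc0.1957 z0.1957 push7.0 Fxy(-1.9,-1.8) Mz0.00 q6 0.25 False
t16.38 psi1.026 zc0.1953 z0.1951 push6.0 Fxy(-2.8,-2.3) Mz0.03 q6 0.45 False
t16.73 psi0.826 zc0.1947 z0.1945 push5.5 Fxy(-3.6,-1.8) Mz0.02 q6 0.65 False
t17.08 psi0.626 zc0.1940 z0.1938 push4.1 Fxy(-2.9,-2.9) Mz-0.00 q6 0.85 False
t17.43 psi0.426 zc0.1931 z0.1931 push5.0 Fxy(-3.6,-1.6) Mz0.02 q6 1.05 False
t17.78 psi0.226 zc0.1923 z0.1924 push5.8 Fxy(-3.8,-0.6) Mz0.03 q6 1.25 False
t18.13 psi0.026 zc0.1917 z0.1916 push5.0 Fxy(-3.2,-0.7) Mz0.04 q6 1.44 False
t18.48 psi-0.174 zc0.1909 z0.1910 push7.0 Fxy(-4.2,-0.6) Mz-0.01 q6 1.65 False
```

```bash
python3 - <<'E'
from h import *
turn(1.3,.1,.1909,-.174,tq=.35,spd=.01)
st()
E
```

```text
t18.73 psi-0.274 zc0.1908 z0.1910 push6.7 Fxy(-4.8,-0.1) Mz-0.07 q6 1.75 False
t18.98 psi-0.374 zc0.1907 z0.1910 push8.5 Fxy(-4.7,1.1) Mz-0.10 q6 1.85 False
t19.23 psi-0.474 zc0.1908 z0.1910 push7.9 Fxy(-4.2,1.4) Mz-0.06 q6 1.94 False
t19.48 psi-0.574 zc0.1909 z0.1909 push6.5 Fxy(-4.5,1.9) Mz-0.03 q6 2.04 False
t19.73 psi-0.674 zc0.1907 z0.1909 push6.3 Fxy(-1.8,1.9) Mz-0.06 q6 2.14 False
t19.98 psi-0.774 zc0.1905 z0.1908 push7.2 Fxy(-1.9,1.0) Mz-0.10 q6 2.24 False
t20.23 psi-0.874 zc0.1905 z0.1907 push7.9 Fxy(-0.9,0.2) Mz-0.08 q6 2.34 False
t20.48 psi-0.974 zc0.1905 z0.1907 push6.4 Fxy(-1.9,-2.6) Mz-0.09 q6 2.44 False
t20.73 psi-1.074 zc0.1904 z0.1907 push7.7 Fxy(0.0,-2.4) Mz-0.15 q6 2.54 False
t20.98 psi-1.174 zc0.1904 z0.1907 push7.2 Fxy(2.3,-0.6) Mz-0.06 q6 2.64 False
t21.23 psi-1.274 zc0.1903 z0.1906 push9.1 Fxy(0.8,-3.3) Mz0.10 q6 2.74 False
t21.48 psi-1.374 zc0.1906 z0.1907 push8.1 Fxy(-1.3,-3.5) Mz0.13 q6 2.84 False
t21.73 psi-1.474 zc0.1907 z0.1906 push8.3 Fxy(0.2,-3.4) Mz0.08 q6 2.94 False
 t21.73 pos [0.5448 0.0225 0.1906] F [ 0.2 -3.4  5.8] M [-0.67  0.21  0.08] w0.0129 q [-9.900e-02  4.390e-01  1.566e+00 -1.000e-03  1.137e+00  2.941e+00]
```

The collar has been down since about psi -0.17, but 1.3 rad later there's no clear torque rise. I'll take a look.

```bash
python3 - <<'E'
from h import *
snap("4"); crop(cv2.imread("pics/side4.png"),"c_side4",220,90,320,200,5)
crop(cv2.imread("pics/top4.png"),"c_top4",220,130,330,240,5)
s=r.read_state();x,y,z=s["eef_pos"]
P=cloud("side",np.load("pics/side4d.npy"))
m=(np.hypot(P[...,0]-x,P[...,1]-y)<.06)&(P[...,2]>.1)&(P[...,2]<z+.02)
q=P[m]
for lo in np.arange(.1,.21,.004):
    k=(q[:,2]>=lo)&(q[:,2]<lo+.004)
    if k.sum()>3: print("%.3f"%lo,k.sum(),np.round((q[k].min(0)-[x,y,0])[:2]*1000,1),np.round((q[k].max(0)-[x,y,0])[:2]*1000,1))
E
```

```text
0.108 7 [-26.8 -23.3] [28.6 -0.6]
0.112 416 [-58.3 -57.8] [59.  59.8]
0.116 521 [-59.6 -58.7] [59.6 59.8]
0.120 94 [-59.7 -54.3] [58.  54.6]
0.124 10 [-7.  2.] [7.5 8.9]
0.128 10 [-7.3  2. ] [ 8.  10.7]
0.132 10 [-7.6  3.5] [7.7 9.5]
0.136 7 [-7.2  4. ] [7.6 9.3]
0.140 12 [-6.6  1.9] [8.2 9.4]
0.144 9 [-7.   2.5] [8.1 8.2]
0.148 7 [-7.  5.] [5.1 7.7]
0.152 4 [-7.1  5.6] [-0.8  9.7]
0.168 6 [-13.2   3. ] [10.9 12.4]
0.172 15 [-18.2   3.8] [16.9 39.6]
0.176 21 [-20.6   5. ] [18.6 40.5]
0.180 27 [-20.4   4.6] [19.1 42.6]
0.184 26 [-20.3   4.7] [18.6 41.8]
0.188 30 [-20.    3.8] [19.2 42.3]
0.192 93 [-20.1 -38.8] [19.7 41.9]
0.196 55 [-20.  -30.1] [19.2 39.7]
0.200 25 [-19.8  -5.7] [18.6 14.5]
0.204 10 [-21.7  -6.7] [22.1 12.7]
0.208 20 [-26.    3.1] [29.8 16.1]
```

View pics/c_side4.png

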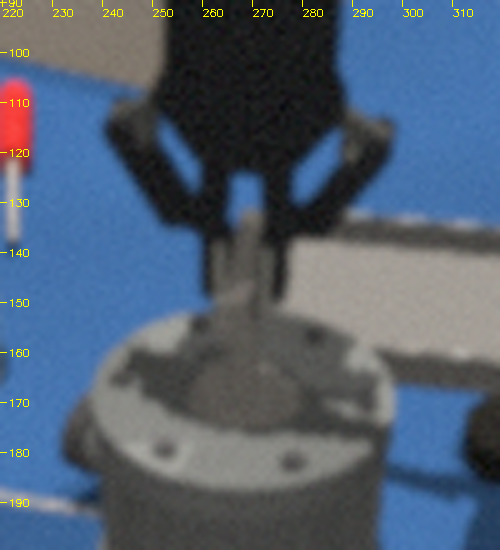

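View pics/c_top4.png

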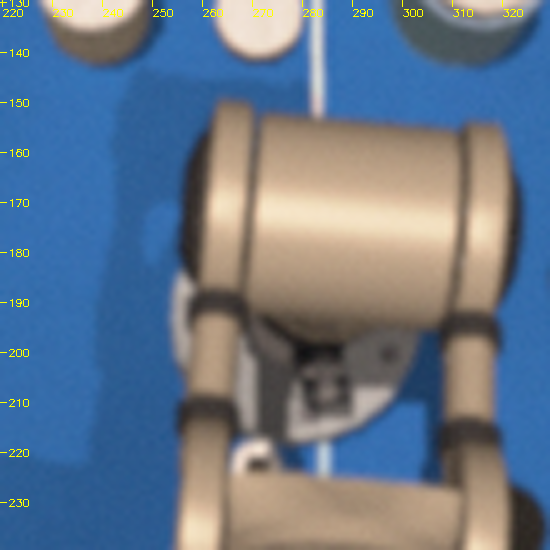

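```bash
python3 - <<'E'
from h import *
P=cloud("side",np.load("pics/side4d.npy"));z=P[...,2]
d=np.hypot(P[...,0]-.5448,P[...,1]-.0249)
k=(d>11)&(d<19); k=(d>.011)&(d<.019)&(z<.13)
print("collar",k.sum(),np.percentile(z[k],[10,50,90]))
for a in range(0,360,45):
    ang=np.degrees(np.arctan2(P[...,1]-.0249,P[...,0]-.5448))%360
    kk=k&(abs((ang-a+180)%360-180)<22); print(a,kk.sum(),np.round(np.median(z[kk]),4) if kk.sum() else None)
k=(d>.045)&(d<.07)&(abs(z-.115)<.01); print("pump",np.median(z[k]))
k=(abs(z-.1195)<.0035)&(d<.03); print(cv2.minEnclosingCircle(P[k][:,:2].astype(np.float32)*1000))
E
```

```text
collar 63 [0.11829937 0.12004989 0.12103496]
0 8 0.1203
45 12 0.1203
90 9 0.1197
135 11 0.1195
180 9 0.1205
225 9 0.1199
270 1 0.1206
315 3 0.1204
pump 0.11628677170749299
((545.538330078125, 24.704954147338867), 29.47443199157715)
```

The collar top stands 3.8 mm above the pump rim and seated would be 4.0 mm, so it's down and level. J6 is nearly at its limit, so I'll let go, turn the hand back half a turn, regrip centred on the rod, and turn on to snug.

```bash
sed -i 's/; A=-.002/; A=0./' h.py; python3 - <<'E'
from h import *
psi=-1.474; pos=r.read_state()["eef_pos"]
command_gripper(.04); st("open")
r.move_straight([pos[0],pos[1],.235],Q(psi),speed=.15)
q=r.read_state()["joint_positions"].copy(); q[5]-=np.pi; r.movej(q)
psi+=np.pi
r.move_straight(tgt(psi,.1905),Q(psi),speed=.1,max_force=15); st("down")
command_gripper(0,100); r.hold(.1); st("grip")
snap("5"); crop(cv2.imread("pics/side5.png"),"c_side5",220,90,320,200,5)
E
```

```text
open t22.21 pos [0.5448 0.0231 0.1903] F [-0.4  0.1 -0.6] M [-0.05 -0.04  0.03] w0.0396 q [-0.098  0.44   1.566  0.     1.137  2.945]
down t25.89 pos [0.545  0.0249 0.1908] F [-0.5  0.4  0.4] M [ 0.02 -0.01 -0.  ] w0.0400 q [-0.095  0.439  1.565 -0.     1.137 -0.192]
grip t26.35 pos [0.5451 0.0248 0.1916] F [-1.6 -0.3  4.6] M [-0.12  0.42  0.16] w0.0124 q [-0.095  0.438  1.565 -0.     1.137 -0.192]
```

View pics/c_side5.png

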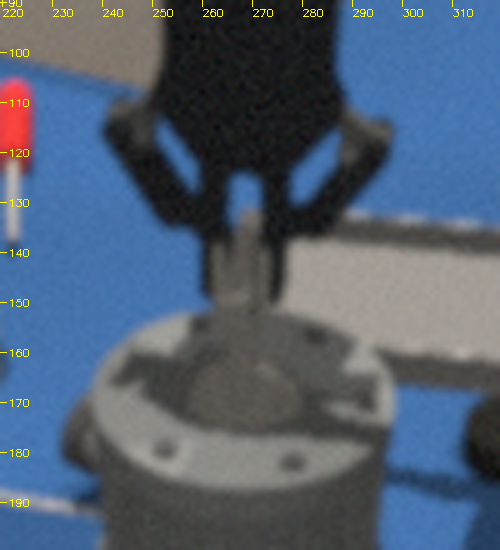

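The grip is good: bar held at (266,140), collar down. Continuing clockwise.

```bash
python3 - <<'E'
from h import *
turn(1.2,.1,.1912+.0004,-1.474+np.pi,tq=.5,spd=.01)
st()
E
```

```text
t26.72 psi1.568 zc0.1917 z0.1918 push2.6 Fxy(0.1,-2.0) Mz-0.16 q6 -0.09 False
t26.97 psi1.468 zc0.1909 z0.1915 push6.4 Fxy(0.6,-1.3) Mz-0.21 q6 0.00 False
t27.22 psi1.368 zc0.1908 z0.1916 push7.5 Fxy(-1.5,-1.0) Mz-0.07 q6 0.11 False
t27.47 psi1.268 zc0.1908 z0.1916 push8.0 Fxy(-0.2,-2.0) Mz-0.06 q6 0.20 False
t27.72 psi1.168 zc0.1908 z0.1915 push7.7 Fxy(-1.1,-1.5) Mz0.01 q6 0.30 False
t27.97 psi1.068 zc0.1909 z0.1916 push8.4 Fxy(-1.1,-4.0) Mz-0.04 q6 0.40 False
t28.22 psi0.968 zc0.1910 z0.1916 push7.9 Fxy(-1.6,-3.9) Mz-0.04 q6 0.50 False
t28.47 psi0.868 zc0.1910 z0.1916 push8.3 Fxy(-2.0,-4.2) Mz-0.15 q6 0.60 False
t28.72 psi0.768 zc0.1912 z0.1916 push7.5 Fxy(-2.2,-3.6) Mz0.09 q6 0.70 False
t28.97 psi0.668 zc0.1911 z0.1916 push8.6 Fxy(-1.4,-5.6) Mz0.10 q6 0.80 False
t29.22 psi0.568 zc0.1913 z0.1916 push8.2 Fxy(-2.5,-6.3) Mz0.11 q6 0.90 False
t29.47 psi0.468 zc0.1914 z0.1916 push7.3 Fxy(-3.6,-7.0) Mz-0.02 q6 1.00 False
 t29.47 pos [0.5444 0.0236 0.1916] F [-3.6 -7.   4.8] M [-1.51  0.71 -0.02] w0.0128 q [-0.096  0.438  1.565 -0.003  1.139  1.003]
```

Still no torque rise, though it's 2.5 rad past seating. A gentle pull test, well below the plug's extraction force, will show how much axial play is left.

```bash
python3 - <<'E'
from h import *
psi=.468
s=r.read_state()
print(r.move_straight([s["eef_pos"][0],s["eef_pos"][1],.1916],Q(psi),speed=.01)); st("neutral")
print(r.move_straight([s["eef_pos"][0],s["eef_pos"][1],.1951],Q(psi),speed=.01,max_force=9)); st("pull")
E
```

```text
False
neutral t29.76 pos [0.5442 0.0233 0.1916] F [-1.8 -4.4  4.9] M [-1.    0.49  0.15] w0.0121 q [-9.800e-02  4.370e-01  1.566e+00 -1.000e-03  1.138e+00  1.003e+00]
True
pull t29.98 pos [0.544  0.023  0.1916] F [-0.2 -0.2  2.6] M [-0.14 -0.05  0.15] w0.0125 q [-0.098  0.437  1.566 -0.002  1.14   1.004]
```

```bash
python3 - <<'E'
from h import *
psi=.468
s=r.read_state()
for dz in (.0005,.001,.0015,.002,.0025):
    h=r.move_straight([s["eef_pos"][0],s["eef_pos"][1],.1916+dz],Q(psi),speed=.01,max_force=8); a=st("%.4f %s"%(dz,h))
    if a["contact_force"][2]<-9: break
E
```

```text
0.0005 False t30.23 pos [0.5439 0.023  0.1916] F [ 2.1 -3.  -3.2] M [-0.55 -0.14  0.13] w0.0126 q [-0.099  0.437  1.567  0.     1.138  1.004]
0.0010 False t30.48 pos [0.5438 0.0229 0.1918] F [  1.6  -2.  -10.1] M [-0.59 -0.52  0.07] w0.0128 q [-0.099  0.437  1.567 -0.     1.139  1.004]
```

Under about 7.6 N of net pull the rod rises only 0.2 mm, where 3 mm of thread play would show if it were loose. So the lugs are engaged and the collar is tight, and the plug has probably been turning along in its pads. I'll do one more twist with the axial load near neutral and log the torque peak.

```bash
python3 - <<'E'
from h import *
psi=.468; s=r.read_state(); p=s["eef_pos"]
for i in range(5):
    psi-=.12
    h=r.move_straight([.5444,.0240,.1914],Q(psi),speed=.01,max_force=20); a=st("%.2f %s"%(psi,h))
for z in (.1920,.1926,.1930):
    h=r.move_straight([.5444,.0240,z],Q(psi),speed=.01,max_force=12); a=st("pull %s"%h)
    if a["contact_force"][2]<-9: break
E
```

```text
0.35 False t30.79 pos [0.5441 0.0235 0.1917] F [-0.5 -5.8 -0.9] M [-1.18  0.32 -0.04] w0.0124 q [-9.700e-02  4.370e-01  1.566e+00 -1.000e-03  1.139e+00  1.126e+00]
0.23 False t31.06 pos [0.5441 0.0236 0.1916] F [-1.9 -4.4 -0.2] M [-1.1   0.38 -0.1 ] w0.0125 q [-9.700e-02  4.370e-01  1.566e+00 -1.000e-03  1.139e+00  1.244e+00]
0.11 False t31.32 pos [0.5439 0.0232 0.1917] F [-2.2 -6.7 -0.1] M [-1.43  0.53 -0.03] w0.0122 q [-0.097  0.437  1.566 -0.002  1.139  1.364]
-0.01 False t31.59 pos [0.5437 0.0231 0.1917] F [-3.  -6.6 -0.5] M [-1.53  0.68 -0.01] w0.0124 q [-0.097  0.437  1.567 -0.002  1.139  1.484]
-0.13 False t31.86 pos [0.5435 0.0232 0.1917] F [-3.5 -7.2  1.6] M [-1.49  0.84 -0.04] w0.0124 q [-0.097  0.437  1.567 -0.002  1.14   1.604]
pull False t32.11 pos [0.5435 0.0232 0.1917] F [-1.7 -7.6 -2.6] M [-1.47  0.62 -0.01] w0.0125 q [-0.097  0.437  1.566 -0.002  1.141  1.603]
pull False t32.36 pos [0.5434 0.0232 0.1918] F [-1.5 -6.1 -7. ] M [-1.51  0.35  0.02] w0.0120 q [-0.097  0.437  1.566 -0.002  1.141  1.603]
pull False t32.61 pos [0.5433 0.0232 0.1918] F [-1.2 -6.2 -9.2] M [-1.47  0.17  0.05] w0.0121 q [-0.097  0.437  1.566 -0.002  1.142  1.603]
```

Same result: no axial play and no slipping thread. The plug turns in its pads at low torque, so screwing further does nothing. Drawing it straight up slowly.

```bash
python3 - <<'E'
from h import *
psi=psi_now()
for z in (.197,.205,.215,.230,.250):
    h=r.move_straight([.544,.024,z],Q(psi),speed=.025,max_force=40); a=st("%s"%h)
    if h: break
r.hold(.2);st()
snap("6"); crop(cv2.imread("pics/side6.png"),"c_side6",210,60,330,190,5)
E
```

```text
False t32.92 pos [0.543  0.0234 0.1953] F [  0.7  -5.6 -12.7] M [-1.39 -0.15 -0.01] w0.0125 q [-9.700e-02  4.330e-01  1.562e+00 -1.000e-03  1.150e+00  1.601e+00]
False t33.38 pos [0.5431 0.0237 0.2036] F [  0.3  -6.7 -15.9] M [-1.33 -0.12 -0.02] w0.0124 q [-9.700e-02  4.240e-01  1.551e+00 -1.000e-03  1.170e+00  1.603e+00]
False t33.93 pos [0.5442 0.0241 0.2162] F [-2.4 -4.1 -2.1] M [-0.86  0.41  0.01] w0.0125 q [-0.097  0.412  1.534  0.     1.195  1.604]
False t34.68 pos [0.5439 0.0241 0.2299] F [-0.2  0.1 -5.8] M [-0.07 -0.04 -0.02] w0.0126 q [-0.097  0.4    1.512  0.     1.23   1.604]
False t35.63 pos [0.5439 0.024  0.2498] F [ 0.4  0.1 -5.4] M [-0.02  0.   -0.  ] w0.0121 q [-0.097  0.383  1.481 -0.     1.278  1.604]
 t35.83 pos [0.5439 0.024  0.2498] F [-0.3  1.1 -5. ] M [-0.01 -0.01  0.04] w0.0124 q [-0.097  0.383  1.481 -0.     1.278  1.604]
```

View pics/c_side6.png

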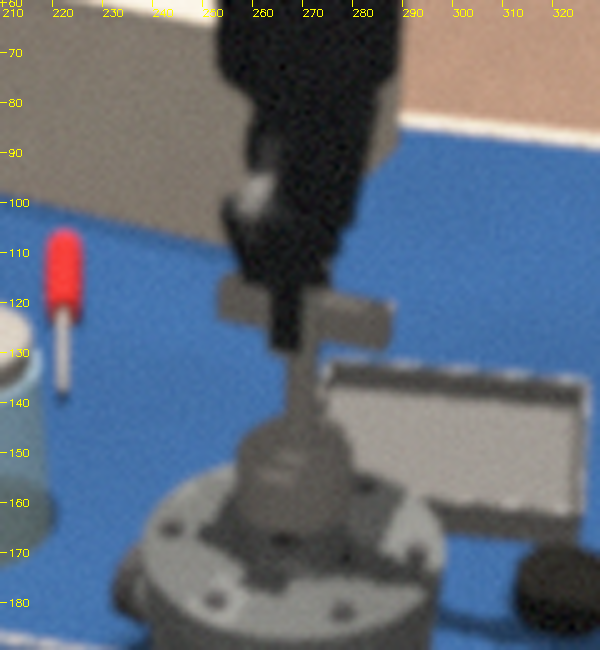

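The plug hangs on the puller, directly under the collar at (266,155), clear of the bore with a net load of about 5 N. Carrying it to the tray.

```bash
python3 - <<'E'
from h import *
psi=psi_now()
r.move_straight([.544,.024,.262],Q(psi),speed=.05)
r.move_straight([.507,-.228,.262],Q(psi),speed=.13); r.hold(.2)
r.move_straight([.507,-.228,.135],Q(psi),speed=.08); r.hold(.3); st("pre")
snap("7"); crop(cv2.imread("pics/side7.png"),"c_side7",240,60,370,190,5)
E
```

```text
pre t40.67 pos [ 0.507  -0.228   0.1351] F [-0.7  0.3 -5.9] M [0.   0.03 0.04] w0.0123 q [-0.561  0.52   1.602 -0.     1.019  1.14 ]
```

View pics/c_side7.png

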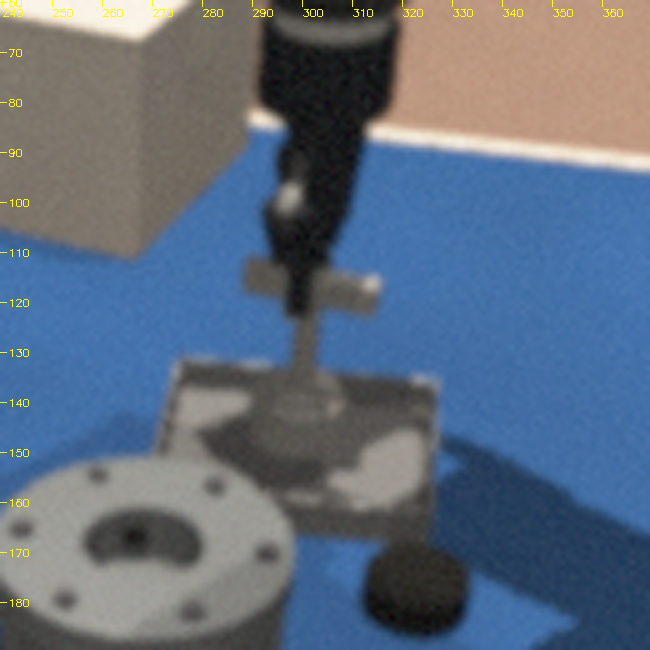

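The bore at (263,168) is empty, and the plug at about (298,145) hangs over the middle of the tray. Setting it down gently.

```bash
python3 - <<'E'
from h import *
psi=psi_now()
r.move_straight([.507,-.228,.119],Q(psi),speed=.04)
print(r.move_straight([.507,-.228,.108],Q(psi),speed=.012,max_force=4)); r.hold(.1); a=st("touch")
E
```

```text
True
touch t42.02 pos [ 0.507  -0.2279  0.1126] F [-1.2  0.2  6.2] M [ 0.04  0.04 -0.01] w0.0122 q [-0.56   0.549  1.624  0.     0.968  1.14 ]
```

```bash
python3 - <<'E'
from h import *
psi=psi_now()
r.move_straight([.507,-.228,.1128],Q(psi),speed=.01); st("relax")
command_gripper(.04); r.hold(.1); st("open")
r.move_straight([.507,-.228,.20],Q(psi),speed=.1)
q=r.read_state()["joint_positions"].copy(); q[0]+=.75; q[1]-=.3; r.movej(q); r.hold(.3); st("away")
snap("8"); crop(cv2.imread("pics/side8.png"),"c_side8",240,60,370,190,5); crop(cv2.imread("pics/top8.png"),"c_top8",300,150,420,250,5)
E
```

```text
relax t42.38 pos [ 0.5069 -0.2279  0.1126] F [ 0.7  0.5 -2.1] M [0.05 0.06 0.02] w0.0124 q [-0.56   0.549  1.624  0.     0.968  1.14 ]
open t42.86 pos [ 0.5071 -0.2281  0.1129] F [-0.1 -0.2 -0.3] M [-0.02 -0.01 -0.02] w0.0397 q [-0.56   0.549  1.624 -0.     0.968  1.14 ]
away t45.78 pos [0.5089 0.1749 0.3627] F [-0.4 -0.1 -0.8] M [0.06 0.14 0.01] w0.0397 q [ 0.188  0.149  1.524 -0.     1.17   1.14 ]
```

View pics/c_side8.png

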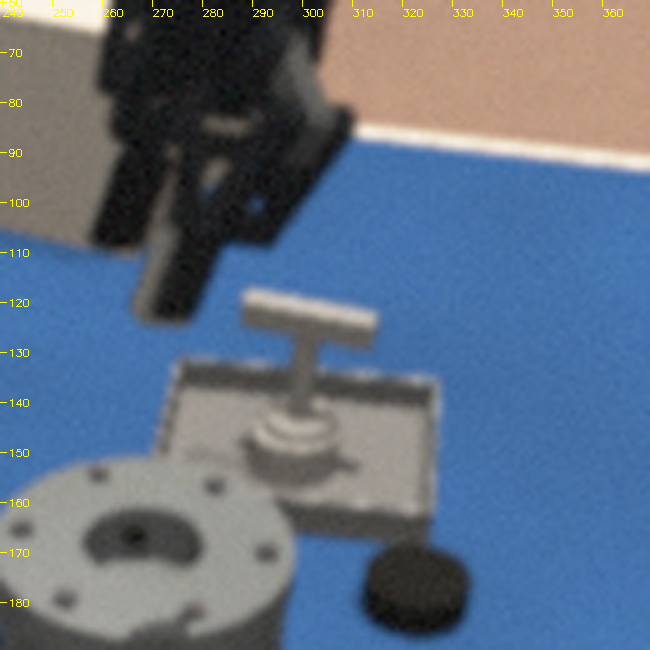

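View pics/c_top8.png

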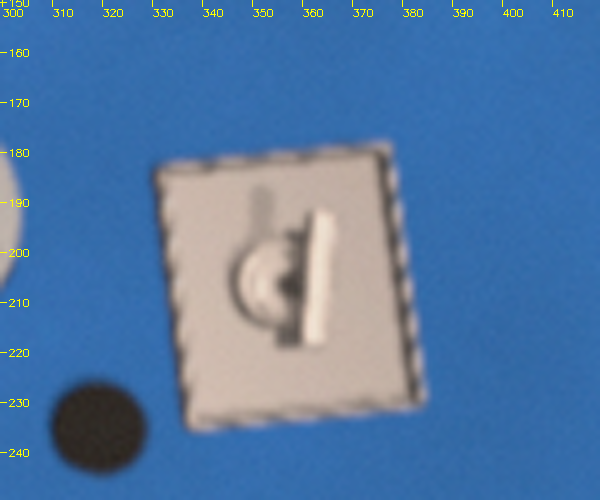

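View pics/side8.png

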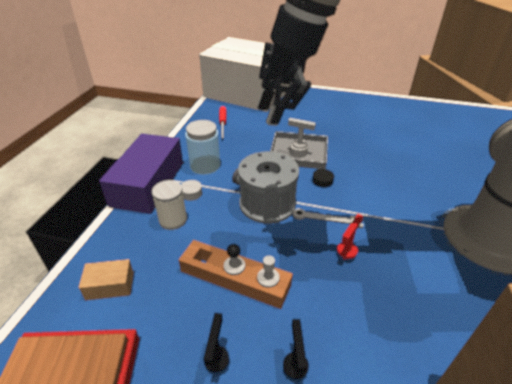

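The plug stands upright in the tray with the puller in it: bar at (298,121), collar at (297,144). The other objects haven't moved. Last check is the heights from depth.

```bash
python3 - <<'E'
from h import *
for n in("side","top"):
    P=cloud(n,np.load(f"pics/{n}8d.npy"));z=P[...,2];d=np.hypot(P[...,0]-.507,P[...,1]+.228)
    k=(d<.045)&(z>.108);q=P[k];print(n,"bar top",np.percentile(z[k],[20,50,80]),cv2.minAreaRect(q[:,:2].astype(np.float32)*1000))
    k=(d>.011)&(d<.02)&(z>.03)&(z<.05);print("collar top .040?",np.median(z[k]),k.sum(), "tray floor .004?",np.median(z[(d>.045)&(d<.06)&(z<.012)]))
    k=(abs(z-.034)<.02)&(d<.035)&(z>.03)&(z<.044); print(cv2.minEnclosingCircle(P[k][:,:2].astype(np.float32)*1000))
r.finish_job()
E
```

```text
side bar top [0.11106726 0.11533182 0.11689255] ((505.1710205078125, -224.67221069335938), (18.61935806274414, 80.62151336669922), 82.71266174316406)
collar top .040? 0.041429169697720515 43 tray floor .004? 0.005549654901017429
((507.18756103515625, -223.63314819335938), 28.076684951782227)
top bar top [0.11230492 0.11457472 0.11651323] ((506.4656982421875, -225.46934509277344), (15.027847290039062, 79.32222747802734), 83.94659423828125)
collar top .040? 0.039456433117305 57 tray floor .004? 0.0033066134333032317
((507.5960388183594, -223.7878875732422), 27.623891830444336)
the job is handed in; nothing more can be done
```

The plug is out of the pump and stands upright in the grey tray, with the puller still screwed in and its collar on the plug. I handed the job in at about 46 s. I screwed the puller in clockwise with about 3–9 N of push, regripping once. Then I drew the plug straight up with about 16 N showing at the wrist and set it down with a light touch.

- **Final heights:** the collar top measures 0.040 m and the bar top 0.115 m. These match a fully seated collar (0.040 and 0.1155 m) in both cameras.
- **Upright and clear:** the bar's centre is within about 2 mm of the plug's axis, so the rod stands upright. The gripper is well away, and the side picture shows the other objects where they were.
- **Snug torque not confirmed:** the expected torque rise never showed. It stayed near the noise, at most about 0.2 N m, even about 3 rad after the collar was down. The plug was probably turning in its rubber pads. I judged it snug because the rod rose only about 0.2 mm under a pull of about 7 N, and the plug came out with it.

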